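# Put the tape roll away and shut the drawer

### The job

Put the loose roll of paper tape from the counter into the open drawer, lying flat on the drawer's floor beside the roll already kept there, and then push the drawer fully shut.

Things in the scene. Friction and masses are not known exactly. Their poses are not given: they have to be found in the camera images.
- roll_mid (a point): loose roll of paper (washi) tape: a patterned ring, 46 mm outer diameter, 15 mm high, lying flat on the counter left or right of the drawer units; the point is its centre, half-way up, z along its axis. Grip it across the outside: it is as good as solid, so do not reach into the hole. The larger round tin (70 mm) on the other side is not it.
- free_spot (a point): middle of the free floor of the open drawer, on the floor's surface, 13 mm above the counter; moves with the drawer. x points the way the drawer shuts, y left along its front. Inside faces: 43 mm to -x (front panel), 77 mm to +x, 57 mm to -y, 107 mm to +y. Side walls rise 29 mm above the floor. Another, fixed tape roll of the same size is centred 81 mm to +y and 11 mm to -x.
- pull (a point): middle of the outer face of the open drawer's pull: a dark wooden bar 60 mm wide, 12 mm high, standing 14 mm out from the front panel (8 mm thick, top edge 53 mm above the counter). The point is 40 mm above the counter, axes as for the free spot; it moves with the drawer. Push here along +x to shut the drawer.
- drawer (a joint): how far the drawer is open, m: 0 fully shut (a stop), 0.10 to 0.12 at the start. Slides with about 1 N friction and light damping, stays where left. Two plywood units (190 wide, 140 deep, 60 mm high) are fixed on the counter, fronts to the robot; one has this drawer open, the other is shut. What is further back than the front panel's outer face by this value is under the unit's top.
Things that resemble listed ones, but are neither listed nor needed, are in the scene too. What is shaped like the part that bears roll_mid but yellow is not meant.

How it is judged:
At the end, for the whole second after the job is handed in: The tape roll lies inside the drawer, flat on its floor (within about 8 mm of height and 11 degrees), and the drawer is shut to within 10 mm (x of roll_mid in the frame of free_spot between -0.045 and 0.079 m and y of roll_mid in the frame of free_spot between -0.059 and 0.109 m and z of roll_mid in the frame of free_spot between 0 and 0.016 m and angle between roll_mid's own z axis and vertical below 0.2 rad and value of joint drawer below 0.01 m); the robot touches nothing.
It also fails if it takes over 43 s, if anything falls off the work surface, if the arm or the gripper's body presses on something with over 40 N, if the wrist force passes 120 N, or if a joint passes its speed limit or range.

### The arm

A 6-joint arm with a two-finger parallel gripper is mounted at the origin on a cart in front of the work surface, level with it; the furniture and walls round the work are solid. World frame = base frame: x ahead of the robot, y to its left, z up, the work surface at z = 0. Lengths are in m, angles in rad, forces in N, time in s.
With the tool pointing down it reaches from about 0.35 to 0.775 m from the base axis. Payload 7.3 kg.
Tool frame: the origin (TCP) lies midway between the tips of the shut fingers; the grasp point (between the pads) lies 19 mm behind it; z points along the fingers, y is the line along which they close (so a half turn about z gives the same grasp; the last joint's range is limited). The gripper opens to 92 mm and grips with 3 to 60 N. Pads are 19 mm wide; open, the fingers measure 130 mm over their backs; the gripper's body (75 mm by 190 mm) begins 47 mm behind the grasp point.
Start: joints at [-1.434, 0.342, 1.524, -0, 1.275, -0.146], TCP at [0.147, -0.504, 0.202] pointing down, gripper open.
Joint ranges: [-2.53, 2.53], [-0.77, 2.02], [0.04, 2.7], [-1, 4.14], [0.28, 2.66], [-3.11, 3.11]. Speed limits (rad/s): [2.57, 2.57, 3.14, 3.14, 3.14, 3.14].

### API

Orientations are given as a unit quaternion [x, y, z, w].
In Python, from plant import status, eyes, hand_in gives the robot as it stands.
- The arm moves only by the tool apply_moves, never from a script. Its arguments are lists of equal length, an entry for each row: "hand": the opening, from 0 (shut) to 1 (fully open); "xyz": the shift along the world's x, y, z in m, a list of three; "yaw": the turn about the world's z in rad. A call has 1 to 12 rows; each row shifts and turns the commanded pose from where the row before left it; what a row does not reach is not made up. A row lasts 1/12 s, in which the tool goes at most 41.7 mm and 7.16 degrees, less where a joint would pass 70% of its speed; a pose out of reach is approached as far as the arm can. A call with a gripper value outside its range is refused whole. The fingers move at their own pace and stop on an object; "grip_force" is the grip in N (left out, the last holds). Time passes only in rows, so rows that do not move let the fingers close. It gives the time, the measured TCP pose, the force, the opening and the grip force at its end, in the units of the state.
- status.sense(): the state, without advancing time (a new reading comes with each control period).
- eyes.grab_frame(name): name is "side" or "top"; returns a dict with "image" (480x640x3 uint8, red, green, blue), "intrinsics" (3x3 intrinsics, pixels), "dist_coeffs" ([k1, k2, p1, p2, k3] as OpenCV has them; the pictures are not rectified), "position" and "rotation" of the camera in the world. Camera axes: x right, y down, z forward; pixel columns grow to the right and rows downward; lengths in m; the calibration is good to about 2 mm. A picture is of the moment at which its call begins. There is no depth.
- hand_in(): hands the job in; it is judged then, once.
The state is a dict: "t": time; "joint_positions": joint angles; "qvel": joint speeds; "joint_efforts": joint torques, N m; "eef_pos": TCP position; "orientation": TCP orientation; "contact_force": force on the tool from outside, world axes, zero at the start; "torque": the same for the moment, N m; "opening": finger opening in m; "finger_force": force on a finger pad.
Only numpy, scipy, OpenCV 4.12 (cv2) and the standard library are available. Lean on these libraries where they do the work, as an engineer would, in place of code of your own. Each camera call takes 0.05 s, during which the arm holds its last target. There are 200 camera calls.

## Working session

There is one attempt and no reset: what is moved stays moved. The work goes in short steps, Python scripts to look and compute and a tool call to move; the robot and the scene stay as the last step left them, time stands still between calls to the robot, and variables do not carry over. Pictures are saved under pics/ and viewed, at most 10 in all, crops included, and the job is handed in when it is done.

Besides the shell and the picture viewer there is one more tool, called after "Emit:" by a JSON object that holds its "api" and its "payload", one argument or row to a line. apply_moves: Moves the arm, as the interface text tells. Its arguments: {"type":"object","properties":{"hand":{"type":"array"},"xyz":{"type":"array"},"yaw":{"type":"array"},"grip_force":{"type":"number"}},"required":["hand","xyz","yaw"]}

```bash
mkdir -p pics; cat > h.py <<'E'
import numpy as np, cv2
from plant import status, eyes, hand_in
def grab(n,tag):
    f=eyes.grab_frame(n); cv2.imwrite(f'pics/{tag}.png',f['image'][:,:,::-1]); 
    np.savez(f'pics/{tag}.npz',**{k:np.array(v) for k,v in f.items()}); return f
def load(tag): return dict(np.load(f'pics/{tag}.npz'))
def onz(f,px,z):
    u=cv2.undistortPoints(np.array(px,float).reshape(-1,1,2),np.array(f['intrinsics']),np.array(f['dist_coeffs'])).reshape(-1,2)
    d=np.c_[u,np.ones(len(u))]@np.array(f['rotation']).T; p=np.array(f['position'])
    return p+d*((z-p[2])/d[:,2])[:,None]
E
python3 - <<'E'
from h import *
for n in('top','side'):
    f=grab(n,n+'0'); print(n,f['position'],np.array(f['rotation']).round(3).tolist())
s=status.sense();print(s['t'],s['orientation'],s['opening'])
E
```

```text
top [0.48412347 0.03974474 1.41435569] [0.707, -0.706, 0.022, -0.019]
side [0.17699467 0.59918632 0.80919592] [-0.253, 0.897, -0.347, 0.106]
0.1 [ 9.90020944e-01  1.40918532e-01 -5.91487203e-06 -7.05730804e-04] 0.09201069407431833
```

View pics/top0.png

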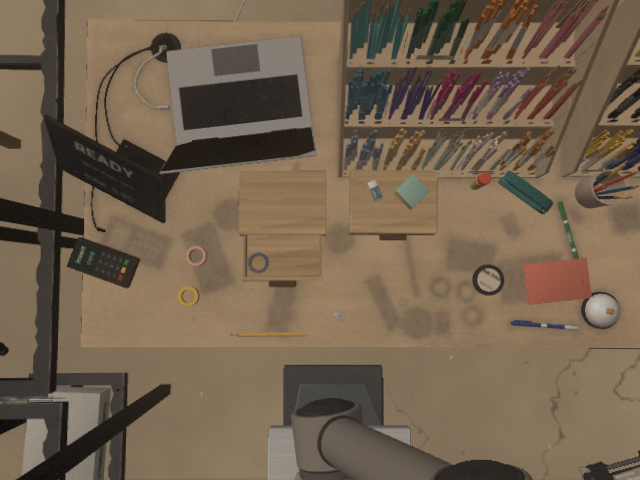

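View pics/side0.png

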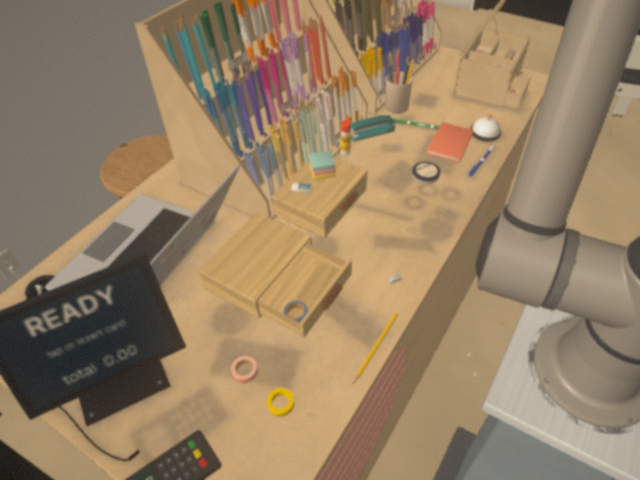

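The pictures show the pink roll at top (197,256) and side (244,369). The yellow decoy is at top (188,296). The open drawer has its pull at top (283,284) and the kept roll at (258,262). The camera rotation is a quaternion, so I'll convert it and measure.

```bash
sed -i 's/^import numpy.*/&\nfrom scipy.spatial.transform import Rotation as R/; s/@np.array(f\[.rotation.\]).T/@R.from_quat(f["rotation"]).as_matrix().T/' h.py
cat >> h.py <<'E'
def blob(f,roi,lo,hi):
    x0,y0,x1,y1=roi; im=cv2.cvtColor(f['image'],cv2.COLOR_RGB2HSV)[y0:y1,x0:x1]
    m=cv2.inRange(im,np.array(lo),np.array(hi)); c=max(cv2.findContours(m,cv2.RETR_EXTERNAL,cv2.CHAIN_APPROX_NONE)[0],key=cv2.contourArea)
    c=cv2.convexHull(c).reshape(-1,2)+[x0,y0]; return c.astype(float)
def rollpos(f,c,z):
    w=onz(f,c,z)[:,:2].astype(np.float32); (cx,cy),r=cv2.minEnclosingCircle(w); e=cv2.fitEllipse(w) ; return np.round([cx,cy,r],4),np.round(e[0]+e[1],4)
E
python3 - <<'E'
from h import *
t,s=load('top0'),load('side0')
for f,p in((t,[(197,246),(197,256),(258,262),(283,284),(190,256),(220,256)]),(s,[(235,369),(244,369),(290,310)])):
    h=cv2.cvtColor(f['image'],cv2.COLOR_RGB2HSV); print([h[y,x].tolist() for x,y in p])
im=cv2.resize(t['image'][160:310,170:350],None,fx=4.4,fy=4,interpolation=cv2.INTER_CUBIC)
im=cv2.resize(t['image'][160:305,165:345],None,fx=4,fy=4,interpolation=cv2.INTER_CUBIC);cv2.imwrite('pics/topc.png',im[:,:,::-1])
print(onz(t,[(197,256)],.0075),onz(s,[(244,369)],.0075),onz(t,[(258,262)],.02),onz(t,[(283,284)],.046))
E
```

```text
[[9, 87, 158], [16, 78, 118], [17, 102, 137], [13, 131, 74], [16, 99, 93], [17, 84, 121]]
[[13, 119, 180], [17, 97, 168], [17, 127, 156]]
[[0.53380829 0.32415798 0.0075    ]] [[0.53663295 0.32328667 0.0075    ]] [[0.51997574 0.18502594 0.02      ]] [[0.47092023 0.12697138 0.046     ]]
```

View pics/topc.png

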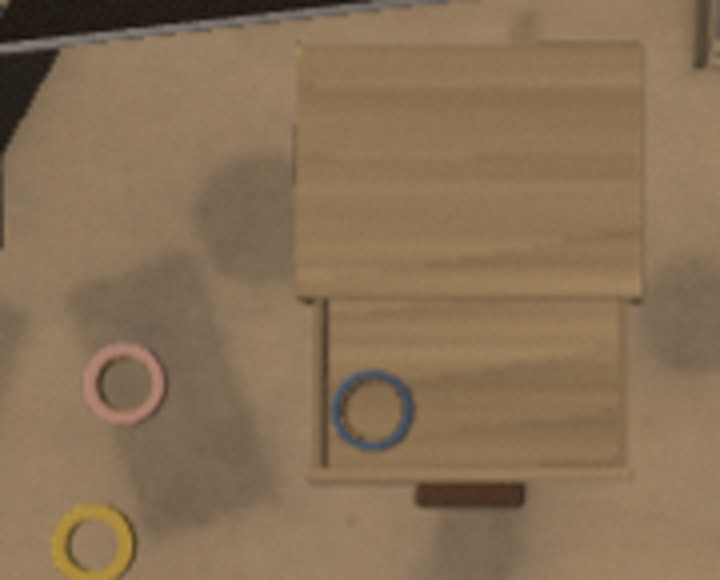

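The crop shows the pink roll at crop (124,384) and the kept blue roll at (373,411). The pull runs from 415 to 525 with its outer edge at row 507. The panel's top edge is at row 481, the unit's front edge at row 298, and the drawer looks nearly square to the image.

```bash
python3 - <<'E'
from h import *
t,s=load('top0'),load('side0')
def try_(f,roi,lo,hi,z,n):
    c=blob(f,roi,lo,hi); print(n,rollpos(f,c,z),c.mean(0).round(1))
try_(t,(180,240,215,272),(0,60,135),(12,255,255),.015,'pink top')
try_(s,(225,350,265,388),(0,60,170),(14,255,255),.013,'pink side')
try_(t,(242,248,276,275),(80,0,0),(135,255,255),.028,'blue top')
C=lambda x,y:((x+.5)/4-.5+165,(y+.5)/4-.5+160)
print('pull outer',onz(t,[C(415,507),C(525,507)],.046).round(4).tolist())
print('panel',onz(t,[C(307,481),C(630,480)],.053).round(4).tolist())
print('unit',onz(t,[C(297,298),C(642,298),C(298,42),C(642,42)],.060).round(4).tolist())
E
```

```text
pink top (array([0.5347, 0.3261, 0.0228]), array([0.5349, 0.3264, 0.0445, 0.0452])) [195.3 255.4]
pink side (array([0.5344, 0.3236, 0.0274]), array([0.536 , 0.3245, 0.0479, 0.0543])) [243.1 366.7]
blue top (array([0.5194, 0.1852, 0.0223]), array([0.5194, 0.1851, 0.0426, 0.0442])) [257.3 261.7]
pull outer [[0.4657, 0.1591, 0.046], [0.4657, 0.0986, 0.046]]
panel [[0.48, 0.2176, 0.053], [0.4806, 0.0408, 0.053]]
unit [[0.5799, 0.2231, 0.06], [0.5802, 0.0344, 0.06], [0.721, 0.2236, 0.06], [0.7215, 0.0345, 0.06]]
```

Emit:
{"api": "apply_moves", "payload": {
  "hand": [1,1,1,1,1,1,1,1,1,1,1,1],
  "xyz": [
    [0.025,0.03,0],
    [0.025,0.03,0],
    [0.025,0.03,0],
    [0.025,0.03,0],
    [0.025,0.03,0],
    [0.025,0.03,0],
    [0.025,0.03,0],
    [0.025,0.03,0],
    [0.025,0.03,0],
    [0.025,0.03,0],
    [0.025,0.03,0],
    [0.025,0.03,0]
  ],
  "yaw": [-0.0236,-0.0236,-0.0236,-0.0236,-0.0236,-0.0236,-0.0236,-0.0236,-0.0236,-0.0236,-0.0236,-0.0236],
  "grip_force": 15
}}

```text
t: 1.1
eef_pos: [0.4473, -0.1423, 0.2018]
orientation: [1.0, -0.001, -0.0, -0.0]
contact_force: [0.9, -0.2, -0.5]
opening: 0.0917
finger_force: 0.0
```

Emit:
{"api": "apply_moves", "payload": {
  "hand": [1,1,1,1,1,1,1,1,1,1,1,1],
  "xyz": [
    [0.0073,0.039,0],
    [0.0073,0.039,0],
    [0.0073,0.039,0],
    [0.0073,0.039,0],
    [0.0073,0.039,0],
    [0.0073,0.039,0],
    [0.0073,0.039,0],
    [0.0073,0.039,0],
    [0.0073,0.039,0],
    [0.0073,0.039,0],
    [0.0073,0.039,0],
    [0.0073,0.039,0]
  ],
  "yaw": [0,0,0,0,0,0,0,0,0,0,0,0]
}}

```text
t: 2.1
eef_pos: [0.5338, 0.3258, 0.2015]
orientation: [1.0, -0.0, -0.0, 0.0]
contact_force: [0.3, -0.2, 0.3]
opening: 0.0916
finger_force: 0.0
```

Emit:
{"api": "apply_moves", "payload": {
  "hand": [1,1,1,1,1,1,1,1],
  "xyz": [
    [0,0,-0.03],
    [0,0,-0.03],
    [0,0,-0.03],
    [0,0,-0.03],
    [0,0,-0.02],
    [0,0,-0.01],
    [0,0,0],
    [0,0,0]
  ],
  "yaw": [0,0,0,0,0,0,0,0]
}}

```text
t: 2.77
eef_pos: [0.5344, 0.3239, 0.0522]
orientation: [1.0, -0.0, 0.0, 0.0]
contact_force: [0.7, 0.3, 1.4]
opening: 0.0918
finger_force: 0.0
```

```bash
python3 - <<'E'
from h import *
a=grab('top','t1')['image'][200:320,130:260];b=grab('side','s1')['image'][260:420,160:340]
b=cv2.resize(b,(540,480));a=cv2.resize(a,(260,240));a=cv2.copyMakeBorder(a,0,240,0,0,0)
cv2.imwrite('pics/c1.png',np.hstack([a,b])[:,:,::-1])
E
```

```text
(no output)
```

View pics/c1.png

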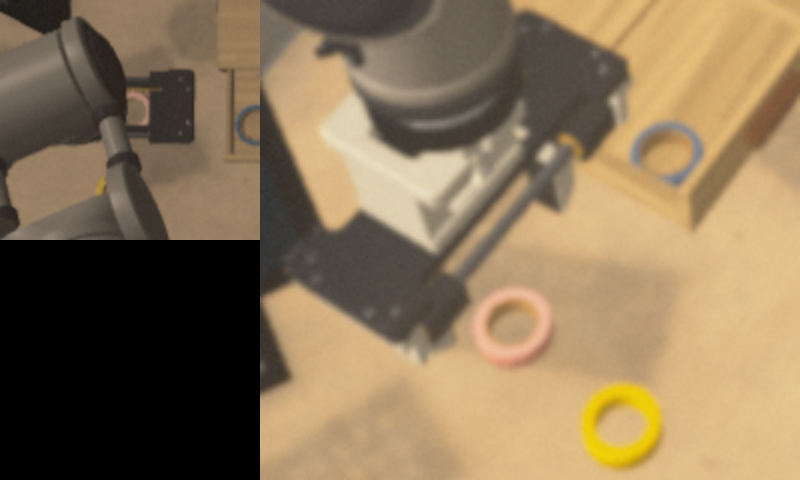

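The open gripper is above the pink roll and centred on it, clear of the yellow roll and the drawer. I'll go down and grip.

Emit:
{"api": "apply_moves", "payload": {
  "hand": [1,1,1,1,1,0,0,0,0,0,0,0],
  "xyz": [
    [0,0,-0.02],
    [0,0.001,-0.015],
    [0,0.001,-0.012],
    [0,0,0],
    [0,0,0],
    [0,0,0],
    [0,0,0],
    [0,0,0],
    [0,0,0],
    [0,0,0],
    [0,0,0],
    [0,0,0]
  ],
  "yaw": [0,0,0,0,0,0,0,0,0,0,0,0],
  "grip_force": 15
}}

```text
t: 3.87
eef_pos: [0.5341, 0.3258, 0.005]
orientation: [1.0, -0.0, 0.0, 0.0]
contact_force: [-0.7, 0.1, -0.9]
opening: 0.0498
finger_force: 0.0
```

Emit:
{"api": "apply_moves", "payload": {
  "hand": [0,0,0,0,0,0,0,0,0,0,0],
  "xyz": [
    [0,0,0],
    [0,0,0],
    [0,0,0],
    [0,0,0.01],
    [0,0,0.02],
    [0,0,0.03],
    [0,0,0.03],
    [0,0,0.02],
    [0,0,0],
    [0,0,0],
    [0,0,0]
  ],
  "yaw": [0,0,0,0,0,0,0,0,0,0,0]
}}

```text
t: 4.78
eef_pos: [0.5336, 0.3256, 0.1146]
orientation: [1.0, -0.0, -0.0, 0.0]
contact_force: [0.2, -0.2, -0.0]
opening: 0.0005
finger_force: 0.0
```

The fingers shut completely, so the roll isn't held. I'll look again.

```bash
python3 - <<'E'
from h import *
a=grab('top','t2')['image'][200:320,130:260];b=grab('side','s2')['image'][260:420,160:340]
b=cv2.resize(b,(540,480));a=cv2.resize(a,(260,240));a=cv2.copyMakeBorder(a,0,240,0,0,0)
cv2.imwrite('pics/c2.png',np.hstack([a,b])[:,:,::-1])
s=load('s2');t=load('s1')
for f in(t,s):
  c=blob(f,(200,330,300,400),(0,60,170),(12,255,255)); print(c.mean(0),rollpos(f,c,.0125))
E
```

```text
[243.04545455 369.31818182] (array([0.5355, 0.3253, 0.0267]), array([0.5355, 0.3242, 0.0455, 0.0531]))
[243.09090909 369.13636364] (array([0.5358, 0.3247, 0.0262]), array([0.5356, 0.324 , 0.0454, 0.0531]))
```

View pics/c2.png

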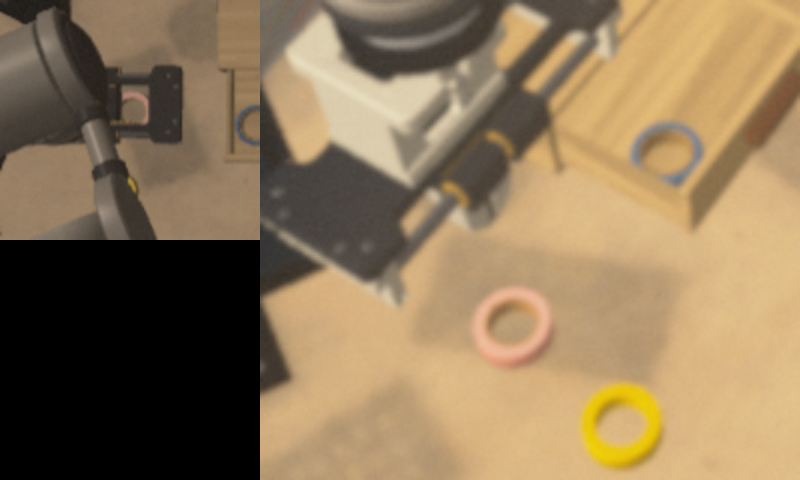

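The roll hasn't moved: the pads never held it. Next time I'll go lower, wait for the grip to build, and check the force before lifting.

Emit:
{"api": "apply_moves", "payload": {
  "hand": [0.85,0.85,0.85,0.85,0.85,0.85,0.85,0.85,0.85,0.85,0.85,0.85],
  "xyz": [
    [0.001,0,0],
    [0,0,0],
    [0,0,0],
    [0,0,0],
    [0,0,0],
    [0,0,0],
    [0,0,-0.02],
    [0,0,-0.03],
    [0,0,-0.03],
    [0,0,-0.02],
    [0,0,-0.008],
    [0,0,0]
  ],
  "yaw": [0,0,0,0,0,0,0,0,0,0,0,0]
}}

```text
t: 5.88
eef_pos: [0.5338, 0.3252, 0.0049]
orientation: [1.0, -0.0, -0.002, 0.001]
contact_force: [-0.2, -1.3, 0.8]
opening: 0.0755
finger_force: 0.0
```

Emit:
{"api": "apply_moves", "payload": {
  "hand": [0.85,0.85,0.85,0,0,0,0,0,0,0,0],
  "xyz": [
    [0,0,-0.003],
    [0,0,-0.002],
    [0,0,0],
    [0,0,0],
    [0,0,0],
    [0,0,0],
    [0,0,0],
    [0,0,0],
    [0,0,0],
    [0,0,0],
    [0,0,0]
  ],
  "yaw": [0,0,0,0,0,0,0,0,0,0,0],
  "grip_force": 25
}}

```text
t: 6.8
eef_pos: [0.5351, 0.3258, 0.0019]
orientation: [1.0, -0.0, -0.0, 0.0]
contact_force: [0.2, 0.4, 0.2]
opening: 0.0293
finger_force: 0.0
```

Emit:
{"api": "apply_moves", "payload": {
  "hand": [0,0,0],
  "xyz": [
    [0,0,0],
    [0,0,0],
    [0,0,0]
  ],
  "yaw": [0,0,0]
}}

```text
t: 7.05
eef_pos: [0.5351, 0.3259, 0.0019]
orientation: [1.0, -0.0, -0.0, 0.0]
contact_force: [0.6, 0.4, -0.1]
opening: 0.0094
finger_force: 0.0
```

```bash
python3 - <<'E'
from h import *
def proj(f,P):
    r=R.from_quat(f['rotation']).as_matrix().T; return cv2.projectPoints(np.array(P,float).reshape(-1,1,3),cv2.Rodrigues(r)[0],-r@f['position'],f['intrinsics'],f['dist_coeffs'])[0].reshape(-1,2).round(1).tolist()
s=load('s2');print('s2 tcp',proj(s,[(.5336,.3256,.1146)]))
s=grab('side','s3');print('s3 tcp',proj(s,[(.535,.326,.002)]))
c=blob(s,(200,330,300,400),(0,60,170),(12,255,255)); print(c.mean(0))
b=s['image'][270:420,160:340]
cv2.imwrite('pics/c3.png',cv2.resize(b,(720,600),interpolation=cv2.INTER_CUBIC)[:,:,::-1])
E
```

```text
s2 tcp [[235.2, 339.1]]
s3 tcp [[244.2, 372.1]]
[245.61538462 372.69230769]
```

View pics/c3.png

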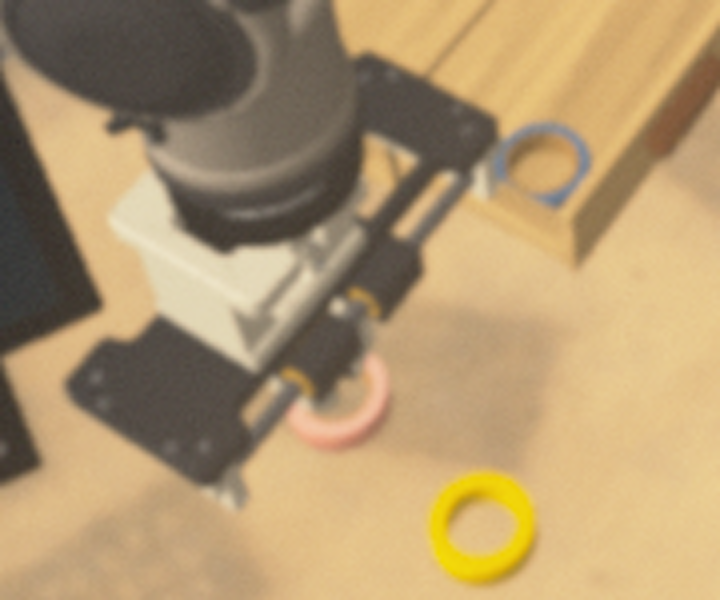

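The fingers close above the roll without touching it. The visible tips look about 10–14 mm above the reported TCP. I'll reopen and go down gently, watching the force.

Emit:
{"api": "apply_moves", "payload": {
  "hand": [0.85,0.85,0.85,0.85,0.85,0.85,0.85,0.85,0.85,0.85,0.85,0.85],
  "xyz": [
    [0,0,0.02],
    [0,0,0.02],
    [0,0,0],
    [0,0,0],
    [0,0,0],
    [0,0,0],
    [0,0,0],
    [0,0,0],
    [0,0,0],
    [0,0,0],
    [0,0,-0.02],
    [0,0,-0.02]
  ],
  "yaw": [0,0,0,0,0,0,0,0,0,0,0,0]
}}

```text
t: 8.1
eef_pos: [0.5363, 0.3264, 0.0027]
orientation: [1.0, -0.0, 0.002, -0.001]
contact_force: [0.5, -0.0, 0.3]
opening: 0.0769
finger_force: 0.0
```

Emit:
{"api": "apply_moves", "payload": {
  "hand": [0.85,0.85,0.85,0.85],
  "xyz": [
    [0,0,-0.002],
    [0,0,-0.002],
    [0,0,0],
    [0,0,0]
  ],
  "yaw": [0,0,0,0]
}}

```text
t: 8.43
eef_pos: [0.5358, 0.3261, -0.001]
orientation: [1.0, -0.0, 0.001, -0.0]
contact_force: [0.2, 0.0, -0.3]
opening: 0.078
finger_force: 0.0
```

Emit:
{"api": "apply_moves", "payload": {
  "hand": [0.85,0.85,0.85,0.85],
  "xyz": [
    [0,0,-0.002],
    [0,0,-0.002],
    [0,0,0],
    [0,0,0]
  ],
  "yaw": [0,0,0,0]
}}

```text
t: 8.77
eef_pos: [0.5351, 0.3259, -0.0059]
orientation: [1.0, -0.0, 0.0, 0.0]
contact_force: [-0.5, -0.0, -0.2]
opening: 0.078
finger_force: 0.0
```

Emit:
{"api": "apply_moves", "payload": {
  "hand": [0.85,0.85,0.85,0.85],
  "xyz": [
    [0,0,-0.002],
    [0,0,-0.002],
    [0,0,0],
    [0,0,0]
  ],
  "yaw": [0,0,0,0]
}}

```text
t: 9.1
eef_pos: [0.5349, 0.3258, -0.0103]
orientation: [1.0, -0.0, -0.0, 0.0]
contact_force: [0.6, 0.2, -0.9]
opening: 0.0781
finger_force: 0.0
```

Emit:
{"api": "apply_moves", "payload": {
  "hand": [0.85,0.85,0.85],
  "xyz": [
    [0,0,-0.002],
    [0,0,0],
    [0,0,0]
  ],
  "yaw": [0,0,0]
}}

```text
t: 9.35
eef_pos: [0.535, 0.3258, -0.0122]
orientation: [1.0, -0.0, -0.0, 0.0]
contact_force: [-0.6, -0.3, 0.2]
opening: 0.078
finger_force: 0.0
```

Emit:
{"api": "apply_moves", "payload": {
  "hand": [0.85,0.85,0.85],
  "xyz": [
    [0,0,-0.002],
    [0,0,0],
    [0,0,0]
  ],
  "yaw": [0,0,0]
}}

```text
t: 9.6
eef_pos: [0.535, 0.3258, -0.0142]
orientation: [1.0, -0.0, -0.0, 0.0]
contact_force: [0.4, -1.0, -0.1]
opening: 0.0776
finger_force: 0.0
```

Emit:
{"api": "apply_moves", "payload": {
  "hand": [0.85,0.85,0.85],
  "xyz": [
    [0,0,-0.002],
    [0,0,0],
    [0,0,0]
  ],
  "yaw": [0,0,0]
}}

```text
t: 9.85
eef_pos: [0.535, 0.3258, -0.0162]
orientation: [1.0, -0.0, -0.0, 0.0]
contact_force: [-0.2, -0.2, 0.2]
opening: 0.0781
finger_force: 0.0
```

Emit:
{"api": "apply_moves", "payload": {
  "hand": [0.85,0.85,0.85],
  "xyz": [
    [0,0,-0.002],
    [0,0,0],
    [0,0,0]
  ],
  "yaw": [0,0,0]
}}

```text
t: 10.1
eef_pos: [0.535, 0.3258, -0.0182]
orientation: [1.0, -0.0, -0.0, 0.0]
contact_force: [0.9, -0.7, -0.0]
opening: 0.0784
finger_force: 0.0
```

```bash
python3 - <<'E'
from h import *
s=grab('side','s4')
b=s['image'][290:410,180:324]
cv2.imwrite('pics/c4.png',cv2.resize(b,(720,600),interpolation=cv2.INTER_CUBIC)[:,:,::-1])
E
```

```text
(no output)
```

View pics/c4.png

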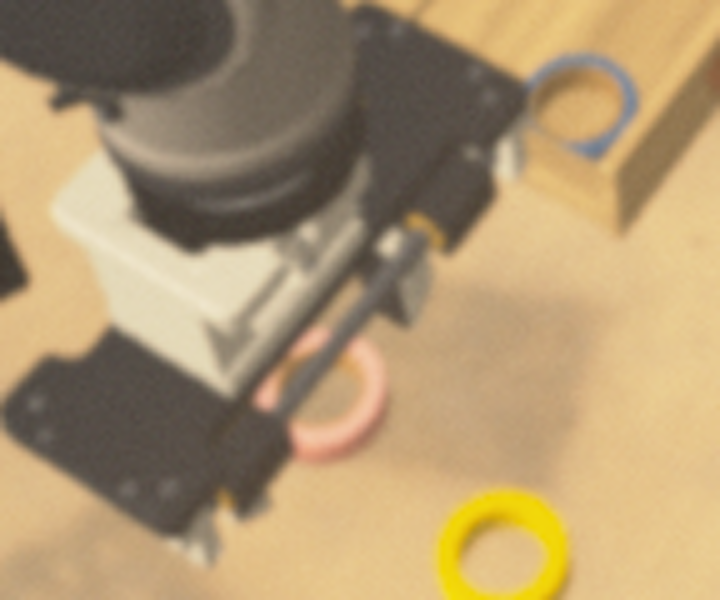

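The right fingertip, at crop (405,325), straddles the roll and sits about at roll height. I'll close here.

Emit:
{"api": "apply_moves", "payload": {
  "hand": [0,0,0,0,0,0,0,0,0,0],
  "xyz": [
    [0,0,0],
    [0,0,0],
    [0,0,0],
    [0,0,0],
    [0,0,0],
    [0,0,0],
    [0,0,0],
    [0,0,0],
    [0,0,0],
    [0,0,0]
  ],
  "yaw": [0,0,0,0,0,0,0,0,0,0]
}}

```text
t: 10.98
eef_pos: [0.5351, 0.3258, -0.018]
orientation: [1.0, -0.0, -0.0, 0.0]
contact_force: [-0.0, 0.0, 0.6]
opening: 0.0444
finger_force: 25.0
```

```bash
python3 - <<'E'
from h import *
f=load('s4')
for z in(0,.005,.01,.015,.02): print(z,onz(f,[(261,355)],z).round(3))
E
```

```text
0 [[0.531 0.282 0.   ]]
0.005 [[0.529 0.284 0.005]]
0.01 [[0.527 0.286 0.01 ]]
0.015 [[0.524 0.288 0.015]]
0.02 [[0.522 0.29  0.02 ]]
```

It's gripped: 44 mm opening, 25 N. The real tips therefore sit about 18 mm above the reported TCP height. I'll lift and carry it over.

Emit:
{"api": "apply_moves", "payload": {
  "hand": [0,0,0,0,0,0,0,0,0,0,0,0],
  "xyz": [
    [0,0,0.01],
    [0,0,0.02],
    [0,0,0.03],
    [0,0,0.03],
    [0,-0.02,0.01],
    [-0.001,-0.035,0],
    [-0.001,-0.035,0],
    [-0.001,-0.035,0],
    [-0.001,-0.035,0],
    [0,-0.035,0],
    [0,-0.027,0],
    [0,0,0]
  ],
  "yaw": [0,0,0,0,0,0,0,0,0,0,0,0]
}}

```text
t: 11.98
eef_pos: [0.5313, 0.0994, 0.0828]
orientation: [1.0, -0.002, 0.0, 0.001]
contact_force: [-0.1, 0.7, -0.6]
opening: 0.0442
finger_force: 25.0
```

Emit:
{"api": "apply_moves", "payload": {
  "hand": [0,0,0,0,0],
  "xyz": [
    [0,0,0],
    [0,0,-0.02],
    [0,0,-0.01],
    [0,0,0],
    [0,0,0]
  ],
  "yaw": [0,0,0,0,0]
}}

```text
t: 12.4
eef_pos: [0.5306, 0.1047, 0.0515]
orientation: [1.0, 0.0, -0.001, 0.0]
contact_force: [1.1, 1.1, 0.2]
opening: 0.0441
finger_force: 25.0
```

```bash
python3 - <<'E'
from h import *
a=grab('top','t5')['image'][200:300,220:340];b=grab('side','s5')['image'][230:350,200:360]
cv2.imwrite('pics/c5.png',np.vstack([np.hstack([cv2.resize(a,(288,240)),np.zeros((240,352,3),np.uint8)])[:0],cv2.resize(b,(720,540),interpolation=cv2.INTER_CUBIC)])[:,:,::-1])
E
```

```text
Traceback (most recent call last):
ValueError: all the input array dimensions except for the concatenation axis must match exactly, but along dimension 1, the array at index 0 has size 640 and the array at index 1 has size 720
```

The roll is held above the free spot. The crop script failed on a shape error, but the numbers are enough, so I'll lower it.

Emit:
{"api": "apply_moves", "payload": {
  "hand": [0,0,0,0,0,0,0],
  "xyz": [
    [0,0,-0.02],
    [0,0,-0.02],
    [0,0,-0.01],
    [0,0,-0.003],
    [0,0,-0.002],
    [0,0,0],
    [0,0,0]
  ],
  "yaw": [0,0,0,0,0,0,0]
}}

```text
t: 13.08
eef_pos: [0.5318, 0.1039, -0.0022]
orientation: [1.0, -0.0, 0.001, 0.0]
contact_force: [0.3, 0.2, -0.6]
opening: 0.044
finger_force: 25.0
```

```bash
python3 - <<'E'
from h import *
b=grab('side','s5')['image'][230:350,200:360]
cv2.imwrite('pics/c5.png',cv2.resize(b,(720,540),interpolation=cv2.INTER_CUBIC)[:,:,::-1])
E
```

```text
(no output)
```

View pics/c5.png

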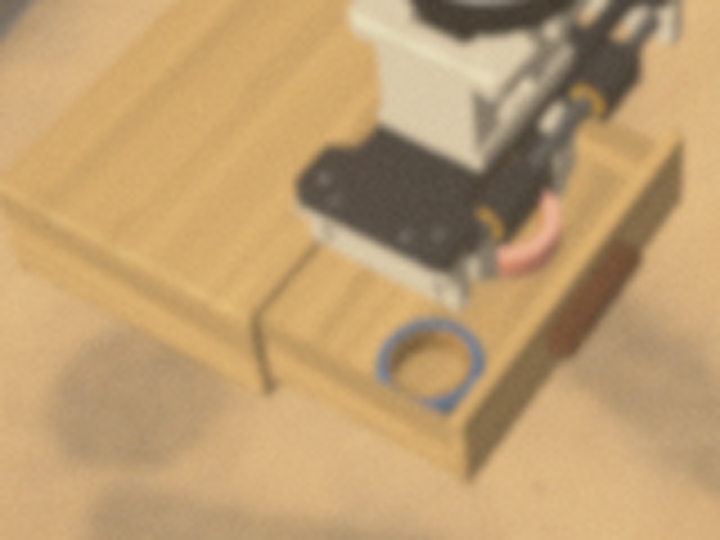

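The pink roll is held level just above the drawer floor, between the blue roll and the right wall. I'll settle it, open slightly, and lift out.

Emit:
{"api": "apply_moves", "payload": {
  "hand": [0,0,0,0.62,0.62,0.62,0.62,0.62],
  "xyz": [
    [0,0,-0.002],
    [0,0,-0.001],
    [0,0,0],
    [0,0,0],
    [0,0,0],
    [0,0,0],
    [0,0,0],
    [0,0,0]
  ],
  "yaw": [0,0,0,0,0,0,0,0]
}}

```text
t: 13.8
eef_pos: [0.531, 0.1038, -0.0062]
orientation: [1.0, -0.0, -0.0, 0.0]
contact_force: [-0.1, 0.2, 0.2]
opening: 0.057
finger_force: 0.0
```

Emit:
{"api": "apply_moves", "payload": {
  "hand": [0.62,0.62,0.62,0.62,0.62,0.62],
  "xyz": [
    [0,0,0.01],
    [0,0,0.02],
    [0,0,0.03],
    [0,0,0.03],
    [0,0,0.02],
    [0,0,0]
  ],
  "yaw": [0,0,0,0,0,0]
}}

```text
t: 14.3
eef_pos: [0.534, 0.1041, 0.1093]
orientation: [1.0, -0.0, 0.005, -0.0]
contact_force: [-0.1, 1.0, 1.2]
opening: 0.057
finger_force: 0.0
```

Emit:
{"api": "apply_moves", "payload": {
  "hand": [0,0,0,0,0,0,0,0,0,0,0,0],
  "xyz": [
    [-0.03,0.005,0],
    [-0.03,0.01,0],
    [-0.03,0.01,0],
    [-0.015,0,0],
    [0,0,0],
    [0,0,-0.03],
    [0,0,-0.03],
    [0,0,-0.025],
    [0,0,-0.01],
    [0,0,0],
    [0,0,0],
    [0,0,0]
  ],
  "yaw": [0,0,0,0,0,0,0,0,0,0,0,0]
}}

```text
t: 15.3
eef_pos: [0.4273, 0.1288, 0.0096]
orientation: [1.0, -0.0, 0.001, -0.0]
contact_force: [0.5, 0.0, 0.1]
opening: 0.0007
finger_force: 0.0
```

```bash
python3 - <<'E'
from h import *
b=grab('side','s6')['image'][230:350,220:380]
cv2.imwrite('pics/c6.png',cv2.resize(b,(720,540),interpolation=cv2.INTER_CUBIC)[:,:,::-1])
E
```

```text
(no output)
```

View pics/c6.png

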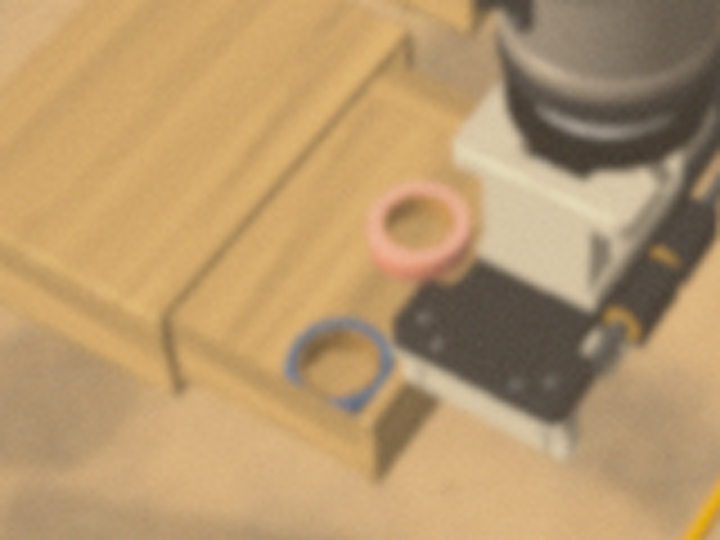

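The pink roll lies flat beside the blue one, and the gripper is in front of the pull. I'll push.

Emit:
{"api": "apply_moves", "payload": {
  "hand": [0,0,0,0,0,0,0,0,0,0,0,0],
  "xyz": [
    [0.01,0,0],
    [0.01,0,0],
    [0.01,0,0],
    [0.008,0,0],
    [0.008,0,0],
    [0.008,0,0],
    [0.01,0,0],
    [0.01,0,0],
    [0.01,0,0],
    [0.01,0,0],
    [0.01,0,0],
    [0.01,0,0]
  ],
  "yaw": [0,0,0,0,0,0,0,0,0,0,0,0]
}}

```text
t: 16.35
eef_pos: [0.5407, 0.1289, 0.0091]
orientation: [1.0, -0.0, -0.0, -0.0]
contact_force: [-1.5, 1.2, 1.7]
opening: 0.0004
finger_force: 0.8
```

Emit:
{"api": "apply_moves", "payload": {
  "hand": [0,0,0,0,0],
  "xyz": [
    [0.005,0,0],
    [0.005,0,0],
    [0.003,0,0],
    [0,0,0],
    [0,0,0]
  ],
  "yaw": [0,0,0,0,0]
}}

```text
t: 16.77
eef_pos: [0.5532, 0.1288, 0.0089]
orientation: [1.0, -0.0, 0.0, 0.0]
contact_force: [-1.0, -0.5, -0.3]
opening: 0.0002
finger_force: 0.0
```

Emit:
{"api": "apply_moves", "payload": {
  "hand": [0,0,0,0],
  "xyz": [
    [0.003,0,0],
    [0.002,0,0],
    [0,0,0],
    [0,0,0]
  ],
  "yaw": [0,0,0,0]
}}

```text
t: 17.1
eef_pos: [0.5555, 0.1289, 0.0086]
orientation: [1.0, -0.0, -0.003, 0.0]
contact_force: [-6.9, -0.8, 4.2]
opening: -0.0001
finger_force: 3.7
```

Emit:
{"api": "apply_moves", "payload": {
  "hand": [0,0,0,0],
  "xyz": [
    [0.002,0,0],
    [0.002,0,0],
    [0,0,0],
    [0,0,0]
  ],
  "yaw": [0,0,0,0]
}}

```text
t: 17.43
eef_pos: [0.5554, 0.1288, 0.0085]
orientation: [1.0, 0.0, -0.007, 0.001]
contact_force: [-19.3, -1.5, 14.5]
opening: 0.0004
finger_force: 10.0
```

The force rose against the stop at x = 0.5555, so the drawer is shut. I'll back off, lift, and check.

Emit:
{"api": "apply_moves", "payload": {
  "hand": [0,0,0,0,0,0,0,0,0,0,0,0],
  "xyz": [
    [-0.005,0,0],
    [-0.015,0,0],
    [-0.03,0,0],
    [-0.03,0,0],
    [-0.03,0,0.01],
    [0,0,0.03],
    [0,0,0.03],
    [0,0,0.03],
    [0,0,0.03],
    [0,0,0],
    [0,0,0],
    [0,0,0]
  ],
  "yaw": [0,0,0,0,0,0,0,0,0,0,0,0]
}}

```text
t: 18.43
eef_pos: [0.4518, 0.1288, 0.1386]
orientation: [1.0, -0.0, -0.0, 0.0]
contact_force: [0.6, 0.1, -0.1]
opening: 0.0002
finger_force: 0.0
```

Emit:
{"api": "apply_moves", "payload": {
  "hand": [0,0,0,0,0,0,0,0,0,0],
  "xyz": [
    [0,-0.035,0],
    [0,-0.035,0],
    [0,-0.035,0],
    [0,-0.035,0],
    [0,-0.035,0],
    [0,-0.035,0],
    [0,-0.035,0],
    [0,0,0],
    [0,0,0],
    [0,0,0]
  ],
  "yaw": [0,0,0,0,0,0,0,0,0,0]
}}

```text
t: 19.27
eef_pos: [0.4513, -0.1155, 0.1378]
orientation: [1.0, -0.001, -0.001, -0.001]
contact_force: [0.6, 0.6, -0.9]
opening: 0.0001
finger_force: 0.0
```

```bash
python3 - <<'E'
from h import *
b=grab('side','s7')['image'][190:350,180:380]
a=grab('top','t7')['image'][160:310,165:345]
cv2.imwrite('pics/c7.png',np.hstack([cv2.resize(b,(400,320)),cv2.resize(a,(384,320))])[:,:,::-1])
E
```

```text
(no output)
```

View pics/c7.png

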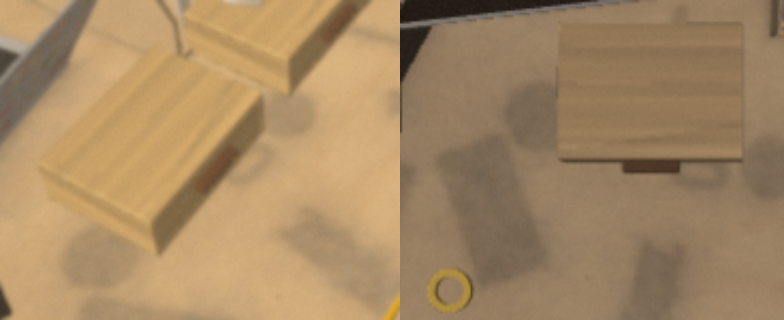

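The drawer is flush with its unit, the roll is inside, and the gripper is clear.

```bash
python3 -c "
from plant import hand_in
print(hand_in())"
```

```text
the job is handed in; nothing more can be done
None
```

I put the pink tape roll flat in the drawer beside the blue one, pushed the drawer shut to its stop and handed the job in at about 19 s; the hand-in returned no verdict, and the first two grasps missed because the fingertips sat about 18 mm above the reported height.

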